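Seat a camera on its table stand and lock it

ROBOT

A 6-joint arm with a two-finger parallel gripper is mounted at the origin on the work surface. World frame = base frame: x ahead of the robot, y to its left, z up, the work surface at z = 0. Lengths are in mm, angles in rad, forces in N, time in s.
With the tool pointing down it reaches from about 350 to 775 mm from the base axis. Payload 7.3 kg.
Tool frame: the origin (TCP) lies at the very end of the fingers, on their centre line; the grasp point (between the pads) lies 19 mm behind it; z points along the fingers, y is the line along which they close (so a half turn about z gives the same grasp; the last joint's range is limited). The gripper opens to 92 mm and grips with 3 to 60 N. Pads are 19 mm wide; open, the fingers measure 130 mm over their backs; the gripper's body (75 mm by 190 mm) begins 47 mm behind the grasp point.
Start: joints at [1.055, 0.342, 1.524, -0, 1.275, -0.146], TCP at [189.737, 489.535, 226.741] pointing down, gripper open.
Joint ranges: [-2.53, 2.53], [-0.77, 2.02], [0.04, 2.7], [-1, 4.14], [0.28, 2.66], [-3.11, 3.11]. Speed limits (rad/s): [2.57, 2.57, 3.14, 3.14, 3.14, 3.14].

INTERFACE

Orientations are given as [roll, pitch, yaw] about the fixed x, y, z axes, in that order (R = Rz(yaw) Ry(pitch) Rx(roll)).
In Python, from plant import * gives the robot as it stands.
- The arm moves only by the tool arm_command, never from a script. Its arguments are lists of equal length, an entry for each row: "gripper": the finger opening in mm, from 0 to 91.8; "dp": the shift along the tool's x, y, z in units of 25 mm (1.0 is 25 mm), a list of three; "twist": the turn about the tool's z in units of 5 degrees (1.0 is 5 degrees). A call has exactly 5 rows; each row shifts and turns the commanded pose from where the row before left it, along the tool's axes as they then stand; what a row does not reach is not made up. A row lasts 1/8 s, in which the tool goes at most 62.5 mm and 10.7 degrees, less where a joint would pass 70% of its speed; a pose out of reach is approached as far as the arm can. A call is refused whole if a number of a shift passes 1 or a number of a turn 1, either way. A call with a gripper value outside its range is refused whole. The fingers move at their own pace and stop on an object; the grip force is fixed at half the most. Time passes only in rows, so rows that do not move let the fingers close, or fill a call up. It gives the time, the measured TCP pose, the force, the opening and the grip force at its end, in the units of the state.
- get_obs(): the state, without advancing time (a new reading comes with each control period).
- capture(name): name is "scene" or "side" or "wrist"; returns the picture (384x512x3 uint8, red, green, blue); there is no depth.
- get_calibration(name): a dict with "mtx" (3x3 intrinsics, pixels), "position" and "attitude" of the camera in the world; the wrist camera has in their place "mount" (4x4, takes a point from camera to tool coordinates, whose origin is the TCP and whose axes are the flange's). Camera axes: x right, y down, z forward; pixel columns grow to the right and rows downward; lengths in mm; the calibration is good to about 2 mm. A picture is of the moment at which its call begins: read the wrist's pose just before it. get_calibration takes no time and is no camera call.
- close_job(): hands the job in; it is judged then, once.
The state is a dict: "time": time; "joint_positions": joint angles; "dq": joint speeds; "tau": joint torques, N m; "tool_pos": TCP position; "tcp_rot": TCP orientation; "contact_force": force on the tool from outside, world axes, zero at the start; "moment": the same for the moment, N m; "grip_width": finger opening in mm; "finger_force": force on a finger pad.
Only numpy, scipy, OpenCV 4.12 (cv2) and the standard library are available. Lean on these libraries where they do the work, as an engineer would, in place of code of your own. Each camera call takes 0.05 s, during which the arm holds its last target. There are 200 camera calls.

TASK

Put the compact camera on the table stand so that its lens looks at the small painting: lower the hexagonal plate under the camera into the stand's six-sided pocket and shuffle it gently until it drops fully home, then swing the locking lever shut over the plate and let go. The plate was screwed on by hand and is not square to the camera, so feel for it rather than force it, and leave the other things on the table where they are.

Things in the scene. Friction and masses are not known exactly. Their poses are not given: they have to be found in the camera images.
- camera: Compact camera, black box body, standing on a metal plate screwed under it; about 0.32 kg. Origin: centre of the plate's underside. x the way the lens looks, y along the body's length, z up. Body: x -15..15, y -53..53, 11 to 69 mm above the origin. Lens barrel 42 mm across, out to x = 37, at y = 24, z = 41; finger bulge 6 mm on the front at y -37..-51.
- lens (a point): Centre of the lens's front glass, at (37, 24, 41) mm in the camera's frame.
- grip (a point): Middle of the bare stretch of the camera's body (y -26..0), at (0, -13, 53) mm in its frame, 16 mm below the top: the place to grip it across its 30 mm thickness (x) from above. Axes as the camera's.
- plate_foot (a point): Centre of the underside of the camera's plate (= its origin); axes the camera's, not the plate's. The plate is a regular hexagon, 46 mm across flats, 11 mm thick. Square on, two flats would face the camera's +x and -x, but it is turned from that by an unmeasured angle of up to 22 degrees either way, and tight: it does not slip.
- stand: Heavy camera stand, fixed: round iron base 140 mm across, column, and a hexagonal quick-release head, 68 mm across flats, its rim 112 mm above the table. Origin: centre of the base's underside, on the column's axis; z up; x points to the small painting, the way the lens must look.
- seat (a point): Centre of the floor of the hexagonal pocket in the top of the head, 102 mm above the table; axes as the stand's. The pocket is open above, 47.2 mm across flats, 10 mm deep, two of its flats facing the stand's +x and -x, with a 1.5 mm bevel round its mouth. The camera is home when its plate_foot is here.
- lever (a joint): Locking lever on an upright pivot: 0 = open (it starts at 0 to 0.15), 1.2 rad = shut, growing counterclockwise seen from above. It needs about 1 N at its thumb post and stays where left. Opposite the arm a short tongue, 2.5 to 6.5 mm above the rim, swings over the rear edge of the plate as it shuts; a plate that is not home blocks it.
- lever_pivot (a point): On the lever's pivot axis, 40 mm behind (-x) the pocket's centre, 114.5 mm above the table; axes as the stand's.
- lever_tip (a point): On the axis of the lever's thumb post (upright, 14 mm across, 106 to 126 mm above the table), 70 mm from the pivot, at the height 116.5 mm. From the pivot, the post lies 150 degrees counterclockwise of the stand's +x when open and 219 degrees when shut.
- painting: Small painting (200 x 250 mm canvas) on a wooden table easel, fixed, about 0.3 m from the stand, facing it. Origin under the canvas's foot; x points away from the stand.
- spray_can: Bystander: aerosol can, 64 mm diameter, 190 mm tall. Origin: centre of its underside.
- squeeze_bottle: Bystander: white squeeze bottle, 48 mm diameter, 155 mm tall. Origin: centre of its underside.
- jar: Bystander: small lidded jar, 60 mm diameter, 62 mm tall. Origin: centre of its underside.
- tape_roll: Bystander: roll of masking tape lying flat, 100 mm diameter, 36 mm high. Origin: centre of its underside.
- lens_cap: Bystander: black lens cap, 46 mm diameter, 8 mm thick. Origin: centre of its underside.
- stamp: Bystander: wooden block stamp, 36 x 36 x 37 mm. Origin: centre of its underside.
- paint_tube: Bystander: paint tube lying flat, 125 x 38 x 18 mm. Origin: centre of its underside.
Not all that is in view belongs to the job. Leave any yellow look-alike of the stand alone. Of the things shaped like the camera, the black one is meant.

How it is judged (in metres and radians):
On the way, in this order (a step that is already met when the one before it is completed fails the run):
1. the camera's plate is fully home in the pocket, lens towards the painting (z of camera in the frame of seat below 0.002 m and horizontal distance between camera and seat below 0.003 m and angle between camera's own z axis and vertical below 0.06 rad and angle between the x axis of camera and the x axis of stand, either way round below 0.5 rad and x of lens in the frame of stand above 0.01 m), for 0.3 s.
2. the locking lever is swung shut (value of joint lever above 1.05 rad), for 0.2 s.
At the end, for the whole second after the job is handed in: The camera stands with its plate fully home in the stand's pocket (origin within 2 mm of the floor in height and 3 mm sideways of the seat, upright within 0.06 rad), its lens towards the painting (within 0.5 rad of the stand's x), at rest, with the lever shut (above 1.05 rad) and nothing held (all of step 1 and value of joint lever above 1.05 rad and linear speed of camera below 0.02 m/s); the robot touches nothing.
It fails at once if the camera, stand or lever is forced: more than 35 N on the stand (contact force between stand and anything else above 35 N).
It fails at once if the camera is tipped over (angle between camera's own z axis and vertical above 0.6 rad).
It fails at once if another thing on the table is knocked away (moved over 20 mm) (distance of any of spray_can, squeeze_bottle, jar, tape_roll, lens_cap, stamp, paint_tube from where it was at the start of the episode above 0.02 m).
It also fails if it takes over 72 s, if anything falls off the work surface, if the arm or the gripper's body presses on something with over 40 N, if the wrist force passes 120 N, or if a joint passes its speed limit or range.

## Working session

There is one attempt and no reset: what is moved stays moved. The work goes in short steps, Python scripts to look and compute and a tool call to move; the robot and the scene stay as the last step left them, time stands still between calls to the robot, and variables do not carry over. Pictures are saved under pics/ and viewed, at most 10 in all, crops included, and the job is handed in when it is done.

Besides the shell and the picture viewer there is one more tool, called after ">>>" by a JSON object that holds its "method" and its "body". arm_command: Moves the arm, as the interface text tells. Its arguments: {"type":"object","properties":{"gripper":{"type":"array"},"dp":{"type":"array"},"twist":{"type":"array"}},"required":["gripper","dp","twist"]}

```bash
mkdir -p pics; ls
python3 - <<'E'
from plant import *
import cv2,numpy as np
o=get_obs();print(o)
a=capture("scene");b=capture("side");
w=capture("wrist")
for n,i in (("scene",a),("side",b),("wrist",w)):
    cv2.imwrite(f"pics/{n}0.png",i[:,:,::-1]); print(n,get_calibration(n))
cv2.imwrite("pics/s0.png",cv2.resize(a[:,:,::-1],(800,600),interpolation=cv2.INTER_CUBIC))
cv2.imwrite("pics/d0.png",cv2.resize(b[:,:,::-1],(800,600),interpolation=cv2.INTER_CUBIC))
E
```

```text
pics
{'time': 0.0, 'joint_positions': array([ 1.05500885e+00,  3.42700246e-01,  1.52501600e+00, -1.39264178e-05,
        1.27536826e+00, -1.46001453e-01]), 'dq': array([-0.00036292,  0.00107891,  0.00027842, -0.00151754, -0.00021138,
       -0.00029518]), 'tau': array([ 6.69018136e-04, -4.31241417e+01, -2.44221425e+01,  7.16616260e-02,
        5.60111634e-02, -1.00528064e-04]), 'tool_pos': array([189.52879249, 489.16855602, 226.05697004]), 'tcp_rot': array([-3.14011473e+00, -2.03864368e-04,  2.77181055e+00]), 'contact_force': array([-0.07470403, -0.01602626,  0.33177863]), 'moment': array([-0.01471741, -0.04051436, -0.03846151]), 'finger_force': 0.0, 'grip_width': 91.61466754965727}
scene {'mtx': array([[446.34144607,   0.        , 257.7025818 ],
       [  0.        , 446.34144607, 195.16614038],
       [  0.        ,   0.        ,   1.        ]]), 'position': array([1731.46542936, -440.43567873,  959.395868  ]), 'attitude': array([-2.17343803e+00,  1.26860906e-04,  1.18939629e+00])}
side {'mtx': array([[390.49493473,   0.        , 258.32243854],
       [  0.        , 390.49493473, 194.56262714],
       [  0.        ,   0.        ,   1.        ]]), 'position': array([ 441.39178517, -824.91905457,  915.54631261]), 'attitude': array([-2.33835792,  0.02002981, -0.13346653])}
wrist {'mtx': array([[279.3799765 ,   0.        , 259.81398129],
       [  0.        , 279.3799765 , 198.00366426],
       [  0.        ,   0.        ,   1.        ]]), 'mount': array([[-3.75217983e-04, -9.53717999e-01, -3.00702242e-01,
         8.21828685e+01],
       [ 9.99999866e-01, -4.64974566e-04,  2.26924413e-04,
         4.53557338e-01],
       [-3.56240791e-04, -3.00702116e-01,  9.53718046e-01,
        -1.57118318e+02],
       [ 0.00000000e+00,  0.00000000e+00,  0.00000000e+00,
         1.00000000e+00]])}
```

View pics/s0.png

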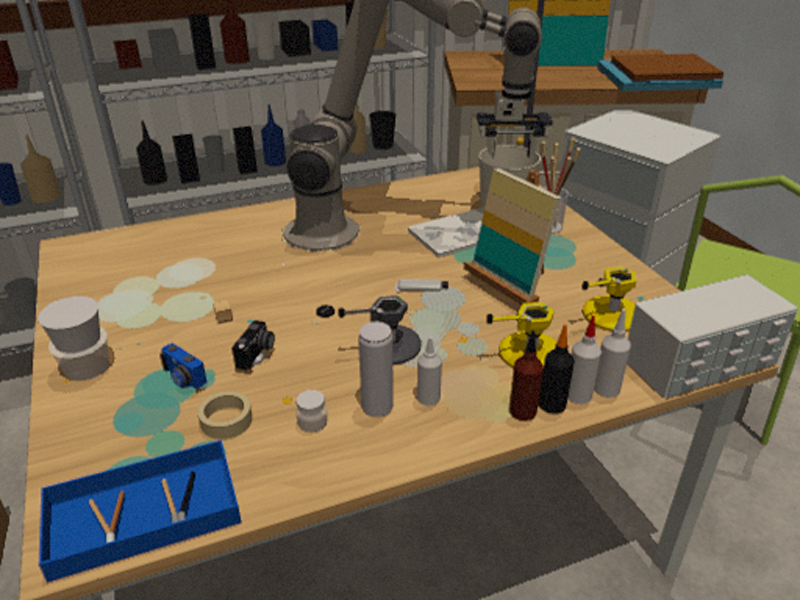

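View pics/d0.png

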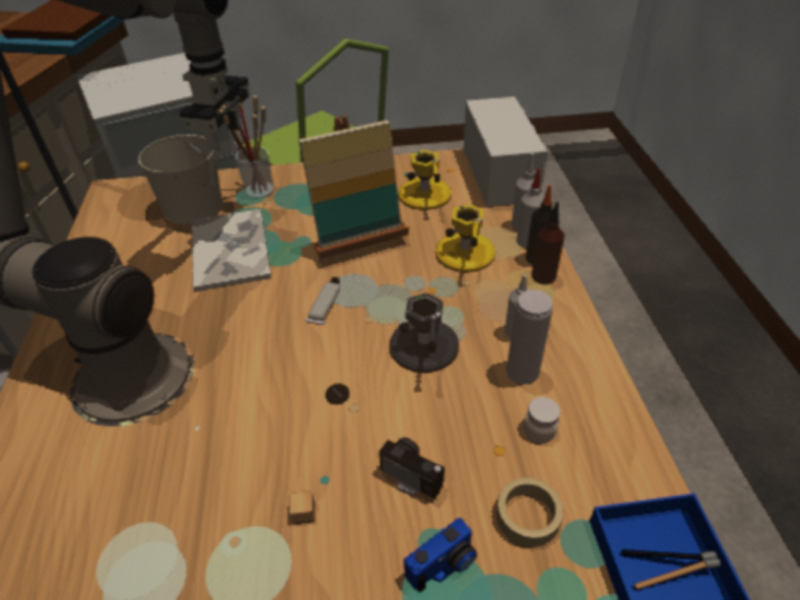

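The scene view (800 px wide) shows the black camera at (253,345), the stand head at (389,305), its lever post at (342,312) and the painting at (515,235). In the side view the camera is at (411,467), the head at (424,303), the lever post at about (419,385) and the painting at (352,190). Next I'll triangulate these.

```bash
cat > h.py <<'E'
from plant import *
import numpy as np, cv2
from scipy.spatial.transform import Rotation as R
def fixed(n):
    c=get_calibration(n); return c["mtx"],R.from_euler("xyz",c["attitude"]).as_matrix(),np.array(c["position"])
def wrist(o):
    c=get_calibration("wrist"); Rt=R.from_euler("xyz",o["tcp_rot"]).as_matrix(); M=c["mount"]
    return c["mtx"],Rt@M[:3,:3],np.array(o["tool_pos"])+Rt@M[:3,3]
def proj(cam,P):
    K,Rc,p=cam; q=(np.atleast_2d(P)-p)@Rc@K.T; return q[:,:2]/q[:,2:]
def ray(cam,uv):
    K,Rc,p=cam; d=Rc@np.linalg.solve(K,[uv[0],uv[1],1]); return p,d/np.linalg.norm(d)
def tri(obs):
    A=0;b=0
    for cam,uv in obs:
        p,d=ray(cam,uv); Q=np.eye(3)-np.outer(d,d); A=A+Q; b=b+Q@p
    return np.linalg.solve(A,b)
def atz(cam,uv,z):
    p,d=ray(cam,uv); return p+d*(z-p[2])/d[2]
E
python3 - <<'E'
from h import *
S,D=fixed("scene"),fixed("side"); f=1/1.5625
np.set_printoptions(precision=1,suppress=True)
print("base",proj(S,[0,0,0])/f,proj(D,[0,0,0])/f)
for n,a,b in (("cam",(253,345),(411,467)),("head",(389,305),(424,303)),("post",(342,312),(419,385)),
 ("post2",(325,311),(337,393)),("painting",(515,235),(352,190)),("can",(376,330),(535,302)),("bot",(430,347),(518,290)),("jar",(311,398),(543,410)),("tape",(225,413),(529,512)),("stamp",(223,306),(301,503)),("tube",(424,286),(325,301))):
    print(n,tri([(S,np.array(a)*f),(D,np.array(b)*f)]),"scene z100",atz(S,np.array(a)*f,100.))
E
```

```text
base [[320.6 230.6]] [[132.3 375.7]]
cam [ 506.2 -297.6   34.9] scene z100 [ 591.9 -307.1  100. ]
head [575.1  -6.4 113.1] scene z100 [561.2  -3.2 100. ]
post [ 536.6 -124.1   69.7] scene z100 [ 548.4 -106.1  100. ]
post2 [ 393.6 -103.9    1.8] scene z100 [ 531.3 -138.9  100. ]
painting [465.8 355.8 147.7] scene z100 [387.1 406.6 100. ]
can [ 750.6 -101.8  187.7] scene z100 [636.3 -60.7 100. ]
bot [757.    5.1 119.7] scene z100 [730.1  19.9 100. ]
jar [ 742.9 -234.    58. ] scene z100 [ 787.4 -241.8  100. ]
tape [ 678.1 -391.4   18. ] scene z100 [ 768.7 -394.1  100. ]
stamp [ 326.6 -331.9   30.2] scene z100 [ 430.7 -338.8  100. ]
tube [380.6 157.9  -0.8] scene z100 [519.9  97.4 100. ]
```

>>> {"method": "arm_command", "body": {"gripper": [91,91,91,91,91], "dp": [[0,0,-0.95],[0,0,-0.95],[0,0,-0.95],[0,0,-0.95],[0,0,-0.95]], "twist": [-1,-1,-1,-1,-1]}}

```text
time: 0.78
tool_pos: [189.6, 489.4, 346.0]
tcp_rot: [-3.141, -0.0, -3.072]
contact_force: [-0.2, -0.8, -0.3]
grip_width: 91.2
finger_force: 0.0
```

>>> {"method": "arm_command", "body": {"gripper": [91,91,91,91,91], "dp": [[-0.5,-1,0],[-0.5,-1,0],[-0.5,-1,0],[-0.5,-1,0],[-0.5,-1,0]], "twist": [0,0,0,0,0]}}

```text
time: 1.4
tool_pos: [260.7, 368.1, 345.3]
tcp_rot: [-3.141, -0.0, -3.075]
contact_force: [-0.4, -1.0, -0.9]
grip_width: 91.2
finger_force: 0.0
```

>>> {"method": "arm_command", "body": {"gripper": [91,91,91,91,91], "dp": [[-0.5,-1,0],[-0.5,-1,0],[-0.5,-1,0],[-0.5,-1,0],[-0.5,-1,0]], "twist": [0,0,0,0,0]}}

```text
time: 2.02
tool_pos: [331.3, 247.5, 345.3]
tcp_rot: [-3.142, -0.0, -3.075]
contact_force: [-0.8, -0.8, -0.2]
grip_width: 91.1
finger_force: 0.0
```

>>> {"method": "arm_command", "body": {"gripper": [91,91,91,91,91], "dp": [[-0.5,-1,0],[-0.5,-1,0],[-0.5,-1,0],[-0.5,-1,0],[-0.5,-1,0]], "twist": [0,0,0,0,0]}}

```text
time: 2.65
tool_pos: [402.0, 126.9, 345.3]
tcp_rot: [3.142, -0.0, -3.075]
contact_force: [-0.2, 0.2, -0.4]
grip_width: 91.3
finger_force: 0.0
```

>>> {"method": "arm_command", "body": {"gripper": [91,91,91,91,91], "dp": [[-0.5,-1,0],[-0.5,-1,0],[-0.5,-1,0],[-0.5,-1,0],[-0.5,-1,0]], "twist": [0,0,0,0,0]}}

```text
time: 3.28
tool_pos: [472.7, 6.4, 345.2]
tcp_rot: [3.141, -0.0, -3.075]
contact_force: [0.3, 0.1, 0.5]
grip_width: 90.7
finger_force: 0.0
```

>>> {"method": "arm_command", "body": {"gripper": [91,91,91,91,91], "dp": [[-0.5,-1,0],[-0.5,-1,0],[-0.5,-1,0],[-0.5,-1,0],[0,0,0]], "twist": [0,0,0,0,0]}}

```text
time: 3.9
tool_pos: [529.3, -90.5, 344.4]
tcp_rot: [3.141, -0.001, -3.077]
contact_force: [-0.3, 1.0, -1.0]
grip_width: 90.9
finger_force: 0.0
```

```bash
cat >> h.py <<'E'
import pickle
def snap(n):
    o=get_obs(); i=capture("wrist")[:,:,::-1].copy(); pickle.dump((o,i),open(f"pics/{n}.pkl","wb")); return o,i
def crop(i,c,s,k):
    u,v=int(c[0]),int(c[1]); x0=max(0,u-s);y0=max(0,v-s); j=i[y0:v+s,x0:u+s]
    return (x0,y0),cv2.resize(j,None,fx=k,fy=k,interpolation=cv2.INTER_CUBIC)
E
python3 -c "
from h import *
snap('w1')"
```

>>> {"method": "arm_command", "body": {"gripper": [91,91,91,91,91], "dp": [[0,-1,0.5],[0,-1,0.5],[0,-1,0.5],[0,-1,0.5],[0,-1,0.5]], "twist": [0,0,0,0,0]}}

```text
time: 4.58
tool_pos: [537.2, -213.8, 282.7]
tcp_rot: [3.141, 0.0, -3.074]
contact_force: [1.0, 0.1, 0.1]
grip_width: 90.8
finger_force: 0.0
```

>>> {"method": "arm_command", "body": {"gripper": [91,91,91,91,91], "dp": [[0,-0.7,0.5],[0,0,0.5],[0,0,0],[0,0,0],[0,0,0]], "twist": [0,0,0,0,0]}}

```text
time: 5.2
tool_pos: [538.8, -230.9, 258.7]
tcp_rot: [-3.141, 0.001, -3.074]
contact_force: [-0.3, 0.3, 0.2]
grip_width: 91.1
finger_force: 0.0
```

Run:
```python
from h import *
snap('w2'); G=[]
for n in('w1','w2'):
    o,i=pickle.load(open(f'pics/{n}.pkl','rb')); W=wrist(o)
    for P in ([506,-298,50],[575,-6,112]):
        c=proj(W,P)[0]; print(n,P,c,o['tool_pos'])
    i=cv2.resize(i,(800,600),interpolation=cv2.INTER_CUBIC); cv2.imwrite(f'pics/{n}v.png',i)
```

```text
w1 [506, -298, 50] [130.0734933  140.10551377] [529.28441615 -90.48099995 344.44602573]
w1 [575, -6, 112] [314.53380371 204.7824267 ] [529.28441615 -90.48099995 344.44602573]
w2 [506, -298, 50] [209.50057882 145.88543299] [ 538.76115838 -230.9425399   258.71654626]
w2 [575, -6, 112] [447.4877837  228.04627576] [ 538.76115838 -230.9425399   258.71654626]
```

View pics/w1v.png

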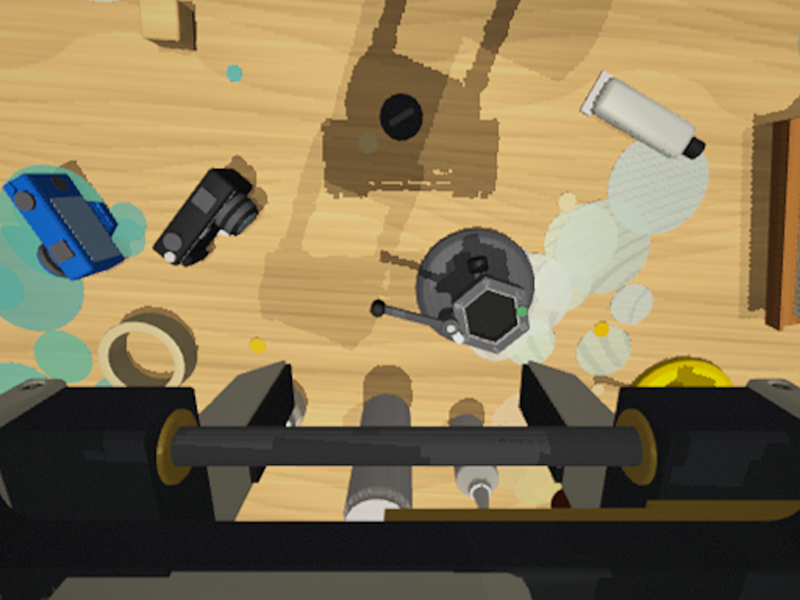

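View pics/w2v.png

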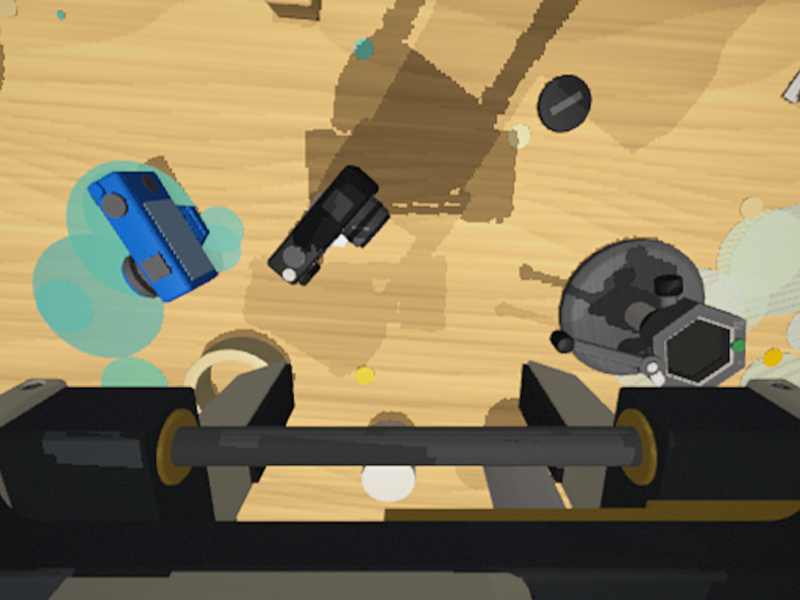

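The wrist views show the black camera at w1 (208,215) and w2 (328,225), with its lens toward the right and slightly down. The pocket centre is at w1 (493,315) and w2 (698,345), and the lever post at w1 (378,308) and w2 (562,341). The lever is open, and the painting is to the right. I'll enlarge these areas to measure them.

Run:
```python
from h import *
def cr(n,x0,y0,k):
    o,i=pickle.load(open(f'pics/{n}.pkl','rb')); w,h=int(400/k),int(300/k)
    M=np.float32([[k,0,-k*x0+ (k-1)/2],[0,k,-k*y0+(k-1)/2]]); j=cv2.warpAffine(i,M,(400,300),flags=cv2.INTER_CUBIC)
    return np.clip(j.astype(float)*1.5+10,0,255).astype(np.uint8)
A=np.vstack([np.hstack([cr('w1',85,100,4),cr('w1',235,160,3.6)]),np.hstack([cr('w2',160,100,4),cr('w2',350,155,3)])])
cv2.imwrite('pics/q.png',A)
```

```text
(no output)
```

View pics/q.png

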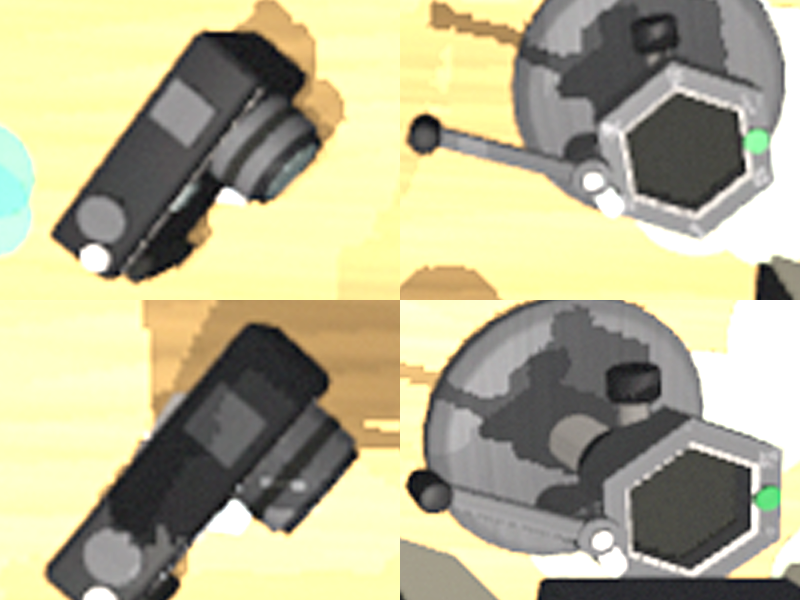

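```bash
cat > fit.py <<'E'
from h import *
from scipy.optimize import least_squares
np.set_printoptions(precision=2,suppress=True)
W=[wrist(pickle.load(open(f'pics/{n}.pkl','rb'))[0]) for n in('w1','w2')]
def un(p,k,x0,y0,ox,oy): return np.array([(p[0]-ox-(k-1)/2)/k+x0,(p[1]-oy-(k-1)/2)/k+y0])
c1=lambda p:un(p,4,85,100,0,0); c2=lambda p:un(p,4,160,100,0,300)
s1=lambda p:un(p,3.6,235,160,400,0); s2=lambda p:un(p,3,350,155,400,300)
def xf(q,P): c,s=np.cos(q[2]),np.sin(q[2]); return np.array([q[0]+c*P[0]-s*P[1],q[1]+s*P[0]+c*P[1],P[2]])
# camera
C=[(0,(-15,53,69),c1((203,33))),(0,(-15,-53,69),c1((52,236))),(0,(15,-53,69),c1((121,276))),
   (1,(-15,53,69),c2((250,322))),(1,(15,53,69),c2((328,383))),(1,(-15,-53,69),c2((47,575)))]
def rc(q): return np.concatenate([proj(W[i],xf(q,np.array(P)+[0,0,q[3]]))[0]-uv for i,P,uv in C])
r=least_squares(rc,[506,-298,2.2,0],loss='soft_l1'); print('cam',r.x[:2],np.degrees(r.x[2]),r.x[3]); print(rc(r.x).reshape(-1,2))
qc=r.x
print('lens pred',proj(W[0],xf(qc,(37,24,41))),c1((290,175)),proj(W[1],xf(qc,(37,24,62))),c2((318,488)))
Ro,Ri=34/np.cos(np.pi/6),(23.6+1)/np.cos(np.pi/6)
h=lambda Rr,a:(Rr*np.cos(np.radians(a)),Rr*np.sin(np.radians(a)),112)
S=[(0,h(Ro,90),s1((672,60))),(0,h(Ro,-30),s1((771,180))),(0,h(Ro,-90),s1((700,237))),(0,h(Ro,150),s1((600,125))),
 (1,h(Ro,90),s2((693,415))),(1,h(Ro,30),s2((780,452))),(1,h(Ro,-30),s2((780,540))),(1,h(Ro,150),s2((605,480))),
 (1,h(Ri,90),s2((690,443))),(1,h(Ri,30),s2((752,468))),(1,h(Ri,-30),s2((753,540))),(1,h(Ri,-90),s2((690,572))),(1,h(Ri,210),s2((627,535))),(1,h(Ri,150),s2((627,487)))]
L=[(0,s1((428,132))),(1,s2((437,490)))]
def rs(q):
    e=[proj(W[i],xf(q,np.array(P)+[0,0,q[3]]))[0]-uv for i,P,uv in S]
    a=np.radians(150)+q[4]
    e+=[proj(W[i],xf(q,(-40+70*np.cos(a),70*np.sin(a),126+q[3])))[0]-uv for i,uv in L]
    return np.concatenate(e)
r=least_squares(rs,[575,-6,1.87,0,.07],loss='soft_l1'); print('stand',r.x[:2],np.degrees(r.x[2]),r.x[3:]); print(rs(r.x).reshape(-1,2))
pickle.dump((qc,r.x),open('pose.pkl','wb'))
E
python3 fit.py
```

```text
cam [ 504.7  -302.31] -667.7554857904354 -10.91891361134949
[[ 0.61 -1.74]
 [ 0.95  0.01]
 [-0.25  2.26]
 [ 0.21 -0.98]
 [-0.48  0.77]
 [-0.71  0.11]]
lens pred [[157.17 142.62]] [157.12 143.38] [[239.31 151.1 ]] [239.12 146.62]
stand [572.01  -5.84] 104.34532565654577 [-3.5   0.04]
[[ 0.77  0.38]
 [ 1.01  0.73]
 [-0.24  0.7 ]
 [-0.46 -0.64]
 [-0.38  0.43]
 [ 0.23 -1.08]
 [-1.33 -0.03]
 [-0.86 -0.43]
 [ 0.46 -0.07]
 [ 1.08 -0.71]
 [-0.17 -2.8 ]
 [-0.29  0.41]
 [ 0.12  5.67]
 [-0.03  0.11]
 [-0.34 -0.04]
 [ 0.52  0.17]]
```

>>> {"method": "arm_command", "body": {"gripper": [91,91,91,91,91], "dp": [[0.25,-0.95,0.77],[0.25,-0.95,0.77],[0.25,-0.95,0.77],[0.25,-0.95,0.77],[0.25,-0.95,0.77]], "twist": [0,0,0,0,0]}}

```text
time: 5.88
tool_pos: [514.9, -353.5, 160.5]
tcp_rot: [3.142, 0.0, -3.075]
contact_force: [0.2, 0.1, 1.0]
grip_width: 90.8
finger_force: 0.0
```

>>> {"method": "arm_command", "body": {"gripper": [91,91,91,91,91], "dp": [[0.25,-0.95,0.77],[0.25,-0.95,0.77],[0,0,0],[0,0,0],[0,0,0]], "twist": [0,0,0,0,0]}}

```text
time: 6.5
tool_pos: [506.5, -399.7, 124.1]
tcp_rot: [-3.141, 0.001, -3.074]
contact_force: [-0.2, -0.1, -0.3]
grip_width: 91.1
finger_force: 0.0
```

Run:
```python
from h import *
o,i=snap('w3'); W=wrist(o); print(o['tool_pos'],o['tcp_rot'],o['time'])
c=proj(W,[504.7,-302.3,35])[0]; print(c)
w,h=160,120; x0,y0=int(max(0,c[0]-w/2)),int(max(0,c[1]-h/2)); print(x0,y0)
M=np.float32([[5,0,-5*x0+2],[0,5,-5*y0+2]])
j=cv2.warpAffine(i,M,(800,600),flags=cv2.INTER_CUBIC); j=np.clip(j*2.0+20,0,255).astype(np.uint8); cv2.imwrite('pics/w3v.png',j)
```

```text
[ 506.47582329 -399.74229107  124.10269134] [-3.14074870e+00  1.13246662e-03 -3.07417263e+00] 6.5
[363.4601667  207.15722264]
283 147
```

View pics/w3v.png

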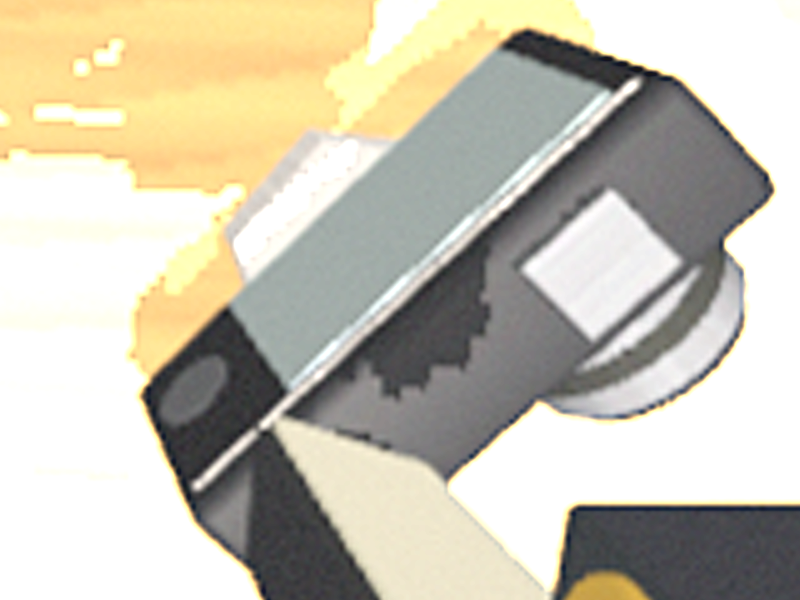

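The close view from behind shows the plate protruding past the back of the body. Its rear flat runs from (231,230) to (312,131) along the bottom edge in this 5x crop (offset 283,147). I'll add it to the fit to get the plate angle.

```bash
cat > fit2.py <<'E'
from fit import *
W.append(wrist(pickle.load(open('pics/w3.pkl','rb'))[0]))
k3=lambda p:un(p,5,283,147,0,0)
a,b=atz(W[2],k3((231,230)),0),atz(W[2],k3((312,131)),0); n=b-a; print('flat',a,b,np.linalg.norm(n),'normal deg',np.degrees(np.arctan2(n[1],n[0]))%360)
C2=C+[(2,(-15,-53,11),k3((145,395))),(2,(-15,53,11),k3((525,28))),(2,(-15,53,69),k3((645,76))),(2,(15,53,69),k3((772,188)))]
def rc2(q):
    e=[proj(W[i],xf(q,(P[0],np.sign(P[1])*(53-q[4]),P[2]+q[3])))[0]-uv for i,P,uv in C2]
    for s,uv in ((30,(231,230)),(-30,(312,131))):
        A=np.radians(180+s)+q[5]; e.append(2*(proj(W[2],xf(q,(26.56*np.cos(A),26.56*np.sin(A),0)))[0]-k3(uv)))
    return np.concatenate(e)
for zf in (1,0):
    f=lambda p:rc2(np.r_[p[:3],p[3]*zf,p[4:]])
    r=least_squares(f,[505,-302,.91,0,2,0],loss='soft_l1'); print('cam',r.x[:2],np.degrees(r.x[2]),'z,inset',r.x[3:5],'d',np.degrees(r.x[5]),r.cost)
print(f(r.x).reshape(-1,2)); qc=r.x
f=lambda p:rs(np.r_[p[:3],0,p[3]])
r=least_squares(f,[575,-6,1.87,.07],loss='soft_l1'); print('stand z0',r.x[:2],np.degrees(r.x[2]),r.x[3])
print('grip',xf(qc,(0,-13,53)),'lens',xf(qc,(37,24,41)))
E
python3 fit2.py | tail -22
```

```text
[-0.29  0.41]
 [ 0.12  5.67]
 [-0.03  0.11]
 [-0.34 -0.04]
 [ 0.52  0.17]]
flat [ 502.53 -326.93    0.  ] [ 480.39 -313.34    0.  ] 25.975148712887535 normal deg 148.46887106731364
cam [ 504.24 -300.67] 52.838874866451604 z,inset [-5.47  2.15] d 4.166386767122437 14.662644416880429
cam [ 503.68 -300.47] 53.67049567147557 z,inset [-16.09   2.89] d 4.609653175967082 20.103027767513137
[[-3.28 -1.32]
 [-0.23 -0.1 ]
 [-0.75  2.1 ]
 [-1.99 -0.5 ]
 [-1.66  1.28]
 [ 0.09  0.32]
 [ 0.71 -1.09]
 [-3.6  -1.24]
 [ 4.48 -0.12]
 [ 4.12  1.95]
 [-0.26  0.64]
 [ 0.59 -0.15]]
stand z0 [570.98  -7.94] 104.53690011493003 0.025387995488019247
grip [ 514.15 -308.17   53.  ] lens [ 506.26 -256.44   41.  ]
```

>>> {"method": "arm_command", "body": {"gripper": [60,60,60,60,60], "dp": [[0,0,0],[0,0,0],[0,0,0],[0,0,0],[0,0,0]], "twist": [1,1,1,1,1]}}

```text
time: 7.18
tool_pos: [506.4, -399.7, 124.0]
tcp_rot: [-3.141, 0.001, 2.77]
contact_force: [-0.6, 0.1, 0.2]
grip_width: 60.1
finger_force: 0.0
```

>>> {"method": "arm_command", "body": {"gripper": [60,60,60,60,60], "dp": [[0,0,0],[0,0,0],[0,0,0],[0.5,0.8,0],[0.5,0.8,0]], "twist": [1,1,1,0.17,0]}}

```text
time: 7.8
tool_pos: [510.0, -352.3, 123.9]
tcp_rot: [3.141, 0.001, 2.495]
contact_force: [0.1, 0.0, -0.7]
grip_width: 60.1
finger_force: 0.0
```

>>> {"method": "arm_command", "body": {"gripper": [60,60,60,60,60], "dp": [[0.5,0.8,0],[0.45,0.7,0],[0,0,0],[0,0,0],[0,0,0]], "twist": [0,0,0,0,0]}}

```text
time: 8.43
tool_pos: [513.2, -309.7, 123.1]
tcp_rot: [-3.142, 0.0, 2.494]
contact_force: [0.5, 0.4, -1.0]
grip_width: 59.9
finger_force: 0.0
```

Run:
```python
from h import *
o,i=snap('w4'); W=wrist(o); print(o['tool_pos'],np.degrees(o['tcp_rot']),o['time'])
c=proj(W,[504,-300.6,35])[0]; print(c)
w,h=266,200; x0,y0=int(max(0,c[0]-w/2)),int(max(0,c[1]-h/2)); print(x0,y0)
M=np.float32([[3,0,-3*x0+1],[0,3,-3*y0+1]])
j=cv2.warpAffine(i,M,(800,600),flags=cv2.INTER_CUBIC); j=np.clip(j*1.6+20,0,255).astype(np.uint8); cv2.imwrite('pics/w4v.png',j)
t=np.radians(53); 
for P in ((0,-13,69),(0,53,69),(37,24,41)):
    print(P,(proj(W,[504+P[0]*np.cos(t)-P[1]*np.sin(t),-300.6+P[0]*np.sin(t)+P[1]*np.cos(t),P[2]])[0]-[x0,y0])*3)
```

```text
[ 513.19831302 -309.71121645  123.12536363] [-1.79994879e+02  1.55142893e-02  1.42916518e+02] 8.425
[261.3234116  189.77810827]
128 89
(0, -13, 69) [400.7006686  383.04080499]
(0, 53, 69) [400.71584535 132.83275292]
(37, 24, 41) [528.31037119 227.6951035 ]
```

View pics/w4v.png

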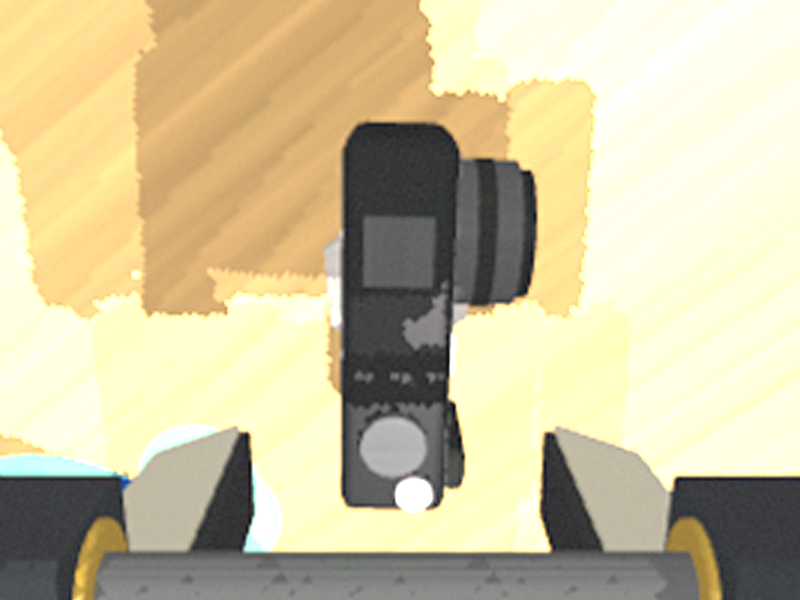

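The gripper is lined up with the camera. The body runs vertically between x≈343 and x≈450, the lens is on the right at (500,230), and the bulge top is at row 403. I'll check the rows against the fit before descending.

Run:
```python
from h import *
o,i=pickle.load(open('pics/w4.pkl','rb')); W=wrist(o); t=np.radians(53)
for P in ((0,-53,69),(0,53,69),(-15,50,69),(15,50,69),(-15,-50,69),(15,-50,69),(30,3,41),(21,-37,41),(37,24,62)):
    print(P,np.round((proj(W,[504+P[0]*np.cos(t)-P[1]*np.sin(t),-300.6+P[0]*np.sin(t)+P[1]*np.cos(t),P[2]])[0]-[128,89])*3))
```

```text
(0, -53, 69) [401. 514.]
(0, 53, 69) [401. 133.]
(-15, 50, 69) [340. 145.]
(15, 50, 69) [461. 145.]
(-15, -50, 69) [348. 505.]
(15, -50, 69) [454. 505.]
(30, 3, 41) [501. 298.]
(21, -37, 41) [468. 422.]
(37, 24, 62) [540. 243.]
```

>>> {"method": "arm_command", "body": {"gripper": [60,60,60,60,60], "dp": [[0.04,0,0.8],[0,0,0.8],[0,0,0.8],[0,0,0.75],[0,0,0.4]], "twist": [0.25,0,0,0,0]}}

```text
time: 9.1
tool_pos: [511.9, -308.5, 33.3]
tcp_rot: [3.142, -0.001, 2.473]
contact_force: [-0.0, -0.7, -0.1]
grip_width: 60.1
finger_force: 0.0
```

>>> {"method": "arm_command", "body": {"gripper": [60,36,30,24,20], "dp": [[0,0,0],[0,0,0],[0,0,0],[0,0,0],[0,0,0]], "twist": [0,0,0,0,0]}}

```text
time: 9.72
tool_pos: [512.6, -308.5, 34.9]
tcp_rot: [-3.142, 0.001, 2.473]
contact_force: [-0.1, -0.6, 2.1]
grip_width: 29.7
finger_force: 30.0
```

>>> {"method": "arm_command", "body": {"gripper": [20,20,20,20,20], "dp": [[0,0,0],[0,0,0],[0,0,0],[0,0,0],[0,0,0]], "twist": [0,0,0,0,0]}}

```text
time: 10.35
tool_pos: [512.6, -308.5, 34.8]
tcp_rot: [-3.142, 0.001, 2.473]
contact_force: [-0.1, -1.0, 4.8]
grip_width: 30.0
finger_force: 30.0
```

Gripped at 30.0 mm. Now I'll lift, turn the plate into line with the pocket, and carry it to a spot where the wrist camera looks straight down on the stand.

>>> {"method": "arm_command", "body": {"gripper": [20,20,20,20,20], "dp": [[0,0,-0.3],[0,0,-0.8],[0,0,-1],[0,0,-1],[0,0,-1]], "twist": [0,0,0,0,0]}}

```text
time: 10.98
tool_pos: [511.9, -307.7, 137.0]
tcp_rot: [3.141, -0.002, 2.473]
contact_force: [-0.3, -0.7, -3.9]
grip_width: 29.5
finger_force: 30.0
```

>>> {"method": "arm_command", "body": {"gripper": [20,20,20,20,20], "dp": [[0,0,-0.8],[0,0,-0.8],[0,0,-0.8],[0,0,-0.6],[0,0,-0.3]], "twist": [-1,-1,-1,-1,-1]}}

```text
time: 11.6
tool_pos: [512.3, -307.9, 219.7]
tcp_rot: [3.141, -0.001, 2.913]
contact_force: [-0.1, -0.9, -4.1]
grip_width: 29.9
finger_force: 30.0
```

>>> {"method": "arm_command", "body": {"gripper": [20,20,20,20,20], "dp": [[0,0,0],[0,0,0],[0,0,0],[0,0,0],[-0.6,0.94,0]], "twist": [-1,-1,-1,-1,-0.28]}}

```text
time: 12.22
tool_pos: [523.7, -283.9, 218.5]
tcp_rot: [3.14, -0.002, -3.001]
contact_force: [-0.7, 0.8, -2.8]
grip_width: 29.9
finger_force: 30.0
```

>>> {"method": "arm_command", "body": {"gripper": [20,20,20,20,20], "dp": [[-0.6,0.94,0],[-0.6,0.94,0],[-0.6,0.94,0],[-0.6,0.94,0],[-0.6,0.94,0]], "twist": [0,0,0,0,0]}}

```text
time: 12.85
tool_pos: [582.0, -155.0, 218.6]
tcp_rot: [3.14, -0.002, -3.0]
contact_force: [-0.3, -0.2, -4.0]
grip_width: 29.9
finger_force: 30.0
```

>>> {"method": "arm_command", "body": {"gripper": [20,20,20,20,20], "dp": [[-0.6,0.94,0],[-0.6,0.94,0],[-0.6,0.94,0],[-0.6,0.94,0],[-0.6,0.94,0]], "twist": [0,0,0,0,0]}}

```text
time: 13.48
tool_pos: [639.6, -28.3, 218.5]
tcp_rot: [3.141, -0.002, -3.0]
contact_force: [-0.1, 0.6, -4.1]
grip_width: 29.9
finger_force: 30.0
```

>>> {"method": "arm_command", "body": {"gripper": [20,20,20,20,20], "dp": [[0,0,0],[0,0,0],[0,0,0],[0,0,0],[0,0,0]], "twist": [0,0,0,0,0]}}

```text
time: 14.1
tool_pos: [639.8, -29.9, 219.5]
tcp_rot: [3.142, 0.0, -3.001]
contact_force: [0.6, 0.1, -3.7]
grip_width: 30.2
finger_force: 30.0
```

Run:
```python
from h import *
o,i=snap('w5'); W=wrist(o); print(o['tool_pos'],np.degrees(o['tcp_rot']),o['time'],o['contact_force'],o['grip_width'])
c=proj(W,[572,-6,112])[0]; print(c)
x0,y0=int(c[0]-145),max(0,int(c[1]-75)); print(x0,y0)
k=3.5;M=np.float32([[k,0,-k*x0+(k-1)/2],[0,k,-k*y0+(k-1)/2]])
j=cv2.warpAffine(i,M,(800,600),flags=cv2.INTER_CUBIC); j=np.clip(j*1.5+10,0,255).astype(np.uint8); cv2.imwrite('pics/w5v.png',j)
```

```text
[639.83859047 -29.86505911 219.54516812] [ 1.79996982e+02  4.26993937e-03 -1.71926907e+02] 14.1 [ 0.61206466  0.07693101 -3.72240906] 30.175836225637795
[294.96775995 130.38925289]
149 55
```

View pics/w5v.png

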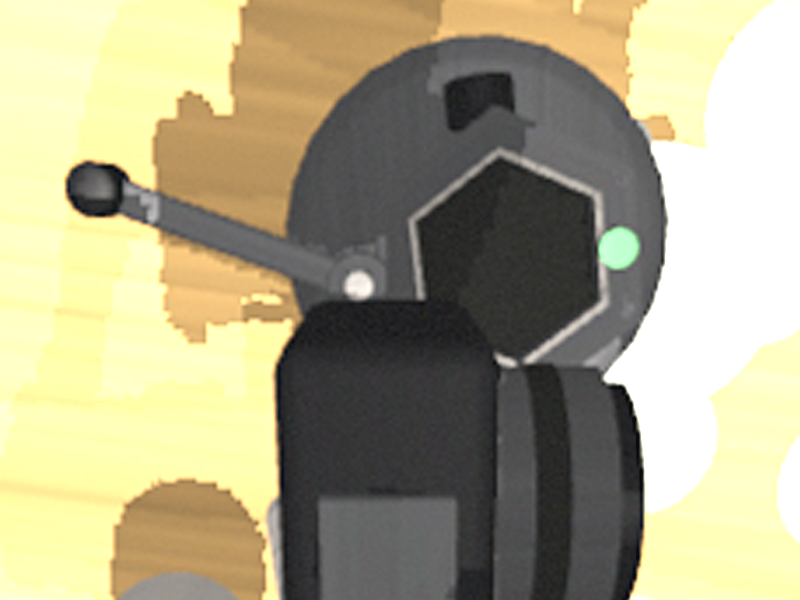

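```bash
cat > fit3.py <<'E'
from h import *
from scipy.optimize import least_squares
np.set_printoptions(precision=2,suppress=True)
o,_=pickle.load(open('pics/w5.pkl','rb')); W=wrist(o); k=3.5
px=lambda p:np.array([(p[0]-1.25)/k+149,(p[1]-1.25)/k+55])
xf=lambda q,P:np.array([q[0]+np.cos(q[2])*P[0]-np.sin(q[2])*P[1],q[1]+np.sin(q[2])*P[0]+np.cos(q[2])*P[1],P[2]])
Rm=24.35/np.cos(np.pi/6)
H=[(90,(501,151)),(30,(600,194)),(-30,(607,301)),(-90,(520,362)),(150,(411,219))]
def rs(q,dz,full=True):
    e=[proj(W,xf(q,(Rm*np.cos(np.radians(a)),Rm*np.sin(np.radians(a)),112+dz)))[0]-px(p) for a,p in H]
    if full:
        a=np.radians(150)+q[3]; e+=[proj(W,xf(q,(-40+70*np.cos(a),70*np.sin(a),126+dz)))[0]-px((97,189)), proj(W,xf(q,(-40,0,119+dz)))[0]-px((358,285))]
    return np.concatenate(e)
for f in (lambda p:rs(p,0),lambda p:rs(np.r_[p[:3],0],p[3],False)):
    r=least_squares(f,[572,-6,1.82,.04],loss='soft_l1'); print('stand',r.x[:2],np.degrees(r.x[2]),r.x[3]); print(f(r.x).reshape(-1,2))
# held camera: tool y=cam x, tool x=cam y
Rt=R.from_euler("xyz",o["tcp_rot"]).as_matrix()
for g in (-11.5,-13):
    for P in ((0,53,69),(-15,47,69),(15,47,69),(37,24,41),(30,45,41)):
        X=o["tool_pos"]+Rt@np.array([P[1]-g,P[0],34.8-P[2]]); print(g,P,(proj(W,X)[0]-[149,55])*k+1.25)
E
python3 fit3.py
```

```text
stand [571.1   -6.44] 105.93897412336108 0.03914718605244924
[[-0.27 -0.55]
 [-0.11 -0.39]
 [ 0.09  0.34]
 [ 0.41  1.33]
 [ 0.42  0.17]
 [-2.36 -0.24]
 [ 0.6   0.01]]
stand [571.06  -6.06] 105.64065588400553 -3.534644311156719
[[-0.1  -0.39]
 [-0.39 -0.24]
 [-0.37  0.1 ]
 [ 0.19  0.74]
 [ 0.82 -0.07]]
-11.5 (0, 53, 69) [383.15 338.8 ]
-11.5 (-15, 47, 69) [265.22 386.23]
-11.5 (15, 47, 69) [501.31 386.16]
-11.5 (37, 24, 41) [613.78 494.45]
-11.5 (30, 45, 41) [577.93 364.93]
-13 (0, 53, 69) [383.13 326.73]
-13 (-15, 47, 69) [264.76 374.51]
-13 (15, 47, 69) [501.71 374.44]
-13 (37, 24, 41) [614.42 485.54]
-13 (30, 45, 41) [578.49 355.26]
```

Run:
```python
from h import *
W=wrist(pickle.load(open('pics/w3.pkl','rb'))[0]); k3=lambda p:np.array([(p[0]-2)/5+283,(p[1]-2)/5+147])
for p,q,z in (((145,395),(525,28),11),((235,303),(505,47),16),((195,487),(637,80),64),((231,230),(312,131),0),((247,243),(318,150),11)):
    a,b=atz(W,k3(p),z),atz(W,k3(q),z); n=b-a; print(z,np.round(np.linalg.norm(n),1),np.degrees(np.arctan2(n[1],n[0]))-90)
```

```text
11 103.1 51.86206245923785
16 70.0 51.25691043989019
64 95.6 51.41604798875551
0 26.0 58.469748518250924
11 23.0 60.743577460340305
```

>>> {"method": "arm_command", "body": {"gripper": [20,20,20,20,20], "dp": [[0.71,0.44,0],[0.71,0.44,0],[0.71,0.45,0],[0,0,0.8],[0,0,0.8]], "twist": [-0.1,0,0,0,0]}}

```text
time: 14.78
tool_pos: [582.4, -4.3, 179.6]
tcp_rot: [-3.141, 0.001, -2.991]
contact_force: [-0.6, 0.7, -4.2]
grip_width: 29.9
finger_force: 30.0
```

>>> {"method": "arm_command", "body": {"gripper": [20,20,20,20,20], "dp": [[0,0,0.6],[0,0,0.3],[0,0,0.2],[0,0,0],[0,0,0]], "twist": [0,0,0,0,0]}}

```text
time: 15.4
tool_pos: [582.7, -4.4, 152.5]
tcp_rot: [-3.141, 0.001, -2.991]
contact_force: [0.3, -0.7, -4.3]
grip_width: 30.0
finger_force: 30.0
```

>>> {"method": "arm_command", "body": {"gripper": [20,20,20,20,20], "dp": [[0,0,0.06],[0,0,0.06],[0,0,0.04],[0,0,0.04],[0,0,0]], "twist": [0,0,0,0,0]}}

```text
time: 16.02
tool_pos: [582.3, -4.3, 146.9]
tcp_rot: [3.141, -0.0, -2.991]
contact_force: [-0.2, -0.6, -3.2]
grip_width: 29.7
finger_force: 30.0
```

>>> {"method": "arm_command", "body": {"gripper": [20,20,20,20,20], "dp": [[0,0,0.03],[0,0,0.03],[0,0,0.03],[0,0,0],[0,0,0]], "twist": [0,0,0,0,0]}}

```text
time: 16.65
tool_pos: [582.6, -4.6, 145.3]
tcp_rot: [-3.141, 0.001, -2.991]
contact_force: [-2.4, -1.6, 3.2]
grip_width: 30.1
finger_force: 30.0
```

>>> {"method": "arm_command", "body": {"gripper": [20,20,20,20,20], "dp": [[0.03,-0.02,0],[0,0,0.02],[0,0,0.02],[0,0,0],[0,0,0]], "twist": [0,0,0,0,0]}}

```text
time: 17.27
tool_pos: [581.7, -5.1, 143.2]
tcp_rot: [-3.141, -0.001, -2.991]
contact_force: [2.0, -1.9, -5.0]
grip_width: 29.8
finger_force: 30.0
```

Run:
```python
from plant import *
o=get_obs(); print(o['tool_pos'],o['contact_force'],o['moment'])
```

```text
[581.66812779  -5.13141713 143.236341  ] [ 1.98801258 -1.92361863 -4.95452355] [-0.52741439 -0.41779767  0.09656238]
```

>>> {"method": "arm_command", "body": {"gripper": [20,20,20,20,20], "dp": [[0,0,0.04],[0,0,0.04],[0,0,0.03],[0,0,0],[0,0,0]], "twist": [0,0,0,0,0]}}

```text
time: 17.9
tool_pos: [581.8, -5.1, 141.0]
tcp_rot: [-3.141, 0.0, -2.991]
contact_force: [0.8, -5.1, -2.0]
grip_width: 30.0
finger_force: 30.0
```

>>> {"method": "arm_command", "body": {"gripper": [20,20,20,20,20], "dp": [[0,-0.02,0.02],[0,0,0.04],[0,0,0.04],[0,0,0.02],[0,0,0]], "twist": [0,0,0,0,0]}}

```text
time: 18.52
tool_pos: [581.7, -5.2, 137.8]
tcp_rot: [3.141, -0.0, -2.991]
contact_force: [0.3, -1.2, -2.8]
grip_width: 30.0
finger_force: 30.0
```

Run:
```python
from plant import *
o=get_obs(); print(o['tool_pos'],o['contact_force'],o['moment'])
```

```text
[581.7372245   -5.24882277 137.83972058] [ 0.26978852 -1.21446699 -2.83163449] [-0.33661618 -0.28696504  0.02432296]
```

Nearly home, with low forces. Two small steps to the floor remain.

>>> {"method": "arm_command", "body": {"gripper": [20,20,20,20,20], "dp": [[0,0,0.02],[0,0,0.02],[0,0,0.02],[0,0,0],[0,0,0]], "twist": [0,0,0,0,0]}}

```text
time: 19.15
tool_pos: [581.8, -5.3, 136.8]
tcp_rot: [3.141, 0.0, -2.991]
contact_force: [-1.0, -0.3, 2.2]
grip_width: 29.8
finger_force: 30.0
```

The camera is seated: TCP z is 136.8, exactly the home height, and the force is light. I'll release it and rise clear.

>>> {"method": "arm_command", "body": {"gripper": [34,40,50,60,60], "dp": [[0,0,0],[0,0,0],[0,0,0],[0,0,0],[0,0,0]], "twist": [0,0,0,0,0]}}

```text
time: 19.77
tool_pos: [581.8, -5.4, 136.4]
tcp_rot: [3.141, 0.0, -2.991]
contact_force: [-0.6, -0.6, -0.7]
grip_width: 59.6
finger_force: 0.0
```

>>> {"method": "arm_command", "body": {"gripper": [60,60,60,60,60], "dp": [[0,0,-0.4],[0,0,-0.8],[0,0,-0.8],[0,0,-0.8],[0,0,0]], "twist": [0,0,0,0,0]}}

```text
time: 20.4
tool_pos: [582.8, -5.6, 208.6]
tcp_rot: [-3.14, 0.004, -2.991]
contact_force: [-0.7, 0.2, -1.2]
grip_width: 59.8
finger_force: 0.0
```

>>> {"method": "arm_command", "body": {"gripper": [60,30,0,0,0], "dp": [[0.55,-0.83,0],[0.55,-0.83,0],[0.55,-0.83,0],[0.55,-0.83,0],[0.55,-0.83,0]], "twist": [0,0,0,0,0]}}

```text
time: 21.02
tool_pos: [528.6, -118.9, 205.7]
tcp_rot: [3.141, -0.001, -2.991]
contact_force: [-0.8, 0.2, 0.6]
grip_width: 24.7
finger_force: 0.0
```

Run:
```python
from h import *
o,i=snap('w6'); W=wrist(o); print(o['tool_pos'],np.degrees(o['tcp_rot']),o['time'],o['contact_force'],o['grip_width'])
s=capture("side")[:,:,::-1]
print(proj(W,[571,-6,112])[0],proj(W,[567.4,-113.3,126])[0])
a=cv2.resize(i,(800,600),interpolation=cv2.INTER_CUBIC)[:, :]
c=proj(fixed("side"),[571,-40,130])[0].astype(int); b=cv2.resize(s[c[1]-45:c[1]+45,c[0]-45:c[0]+45],(250,250),interpolation=cv2.INTER_CUBIC)
a[350:600,0:250]=b; cv2.imwrite('pics/w6v.png',np.clip(a*1.4+10,0,255).astype(np.uint8))
```

```text
[ 528.58959071 -118.85459373  205.67967829] [ 1.79960389e+02 -5.85926858e-02 -1.71385160e+02] 21.025 [-0.81634027  0.16177581  0.60367783] 24.692672929957286
[363.52267065 256.37445271] [258.68904975 245.23594256]
```

View pics/w6v.png

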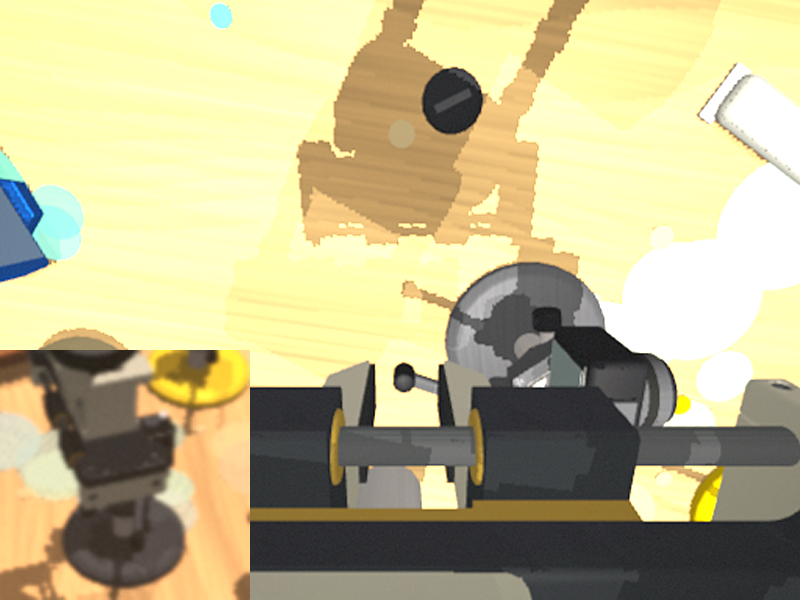

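The wrist view shows the camera standing upright in the head and the lever post at (404,377), where predicted. I'll bring the closed fingers down on the -x side of the post and push.

>>> {"method": "arm_command", "body": {"gripper": [0,0,0,0,0], "dp": [[0,0,0.8],[0,0,0.8],[0,0,0.8],[0,0,0.8],[0,0,0.4]], "twist": [0,0,0,0,0]}}

```text
time: 21.75
tool_pos: [528.9, -117.4, 115.0]
tcp_rot: [3.14, -0.002, -2.991]
contact_force: [-0.4, 0.1, 0.4]
grip_width: 0.6
finger_force: 0.0
```

>>> {"method": "arm_command", "body": {"gripper": [0,0,0,0,0], "dp": [[-0.2,0,0],[-0.2,0,0],[-0.2,0,0],[-0.2,0,0],[-0.2,0,0]], "twist": [0,0,0,0,0]}}

```text
time: 22.38
tool_pos: [554.2, -114.8, 116.6]
tcp_rot: [-3.141, -0.0, -2.991]
contact_force: [-1.3, -1.6, 0.3]
grip_width: 0.2
finger_force: 0.9
```

>>> {"method": "arm_command", "body": {"gripper": [0,0,0,0,0], "dp": [[-0.3,0,0],[-0.35,0,0],[-0.4,0.02,0],[-0.4,0.04,0],[-0.35,0.04,0]], "twist": [0,0,0,0,0]}}

```text
time: 23.0
tool_pos: [598.7, -104.8, 116.3]
tcp_rot: [3.141, -0.0, -2.991]
contact_force: [-1.6, 0.2, -0.4]
grip_width: 0.5
finger_force: 0.8
```

>>> {"method": "arm_command", "body": {"gripper": [0,0,0,0,0], "dp": [[-0.2,0.04,0],[-0.2,0.04,0],[-0.15,0.04,0],[-0.12,0.03,0],[0,0,0]], "twist": [0,0,0,0,0]}}

```text
time: 23.62
tool_pos: [614.5, -99.1, 116.5]
tcp_rot: [-3.141, 0.001, -2.991]
contact_force: [-0.2, 0.4, 1.4]
grip_width: 0.7
finger_force: 0.3
```

>>> {"method": "arm_command", "body": {"gripper": [0,0,0,0,0], "dp": [[-0.08,0.02,0],[-0.08,0.02,0],[-0.06,0.02,0],[0,0,0],[0,0,0]], "twist": [0,0,0,0,0]}}

```text
time: 24.25
tool_pos: [619.4, -96.7, 116.4]
tcp_rot: [3.141, 0.0, -2.991]
contact_force: [-1.7, 0.2, 0.5]
grip_width: 0.7
finger_force: 0.7
```

>>> {"method": "arm_command", "body": {"gripper": [0,0,0,0,0], "dp": [[-0.06,0.02,0],[-0.06,0.02,0],[-0.04,0,0],[0,0,0],[0,0,0]], "twist": [0,0,0,0,0]}}

```text
time: 24.88
tool_pos: [622.8, -94.9, 116.1]
tcp_rot: [3.141, -0.001, -2.991]
contact_force: [-5.2, 2.5, 0.2]
grip_width: 0.6
finger_force: 2.1
```

The force has risen to 5 N at the predicted shut position, so the lever is at its stop. I'll back off, rise and check.

>>> {"method": "arm_command", "body": {"gripper": [0,0,0,0,0], "dp": [[0.4,-0.2,0],[0.6,-0.3,0],[0,0,-0.8],[0,0,-1],[0,0,-1]], "twist": [0,0,0,0,0]}}

```text
time: 25.5
tool_pos: [600.7, -112.4, 187.6]
tcp_rot: [-3.14, 0.002, -2.992]
contact_force: [1.5, -0.1, -0.0]
grip_width: 0.1
finger_force: 0.0
```

>>> {"method": "arm_command", "body": {"gripper": [0,0,0,0,0], "dp": [[-0.5,0,-0.8],[-1,-0.6,-0.8],[-1,-0.6,-0.4],[-0.4,-0.4,0],[0,0,0]], "twist": [0,0,0,0,0]}}

```text
time: 26.12
tool_pos: [678.5, -141.4, 236.1]
tcp_rot: [-3.141, 0.001, -2.992]
contact_force: [0.1, -1.4, -0.8]
grip_width: 0.6
finger_force: 0.0
```

Run:
```python
from h import *
o,i=snap('w7'); W=wrist(o); print(o['tool_pos'],np.degrees(o['tcp_rot']),o['time'],o['contact_force'])
c=proj(W,[590,-40,120])[0]; x0,y0=int(c[0]-133),max(0,int(c[1]-90)); print(x0,y0); k=3
M=np.float32([[k,0,-k*x0+1],[0,k,-k*y0+1]]); j=cv2.warpAffine(i,M,(800,600),flags=cv2.INTER_CUBIC)
cv2.imwrite('pics/w7v.png',np.clip(j*1.4+10,0,255).astype(np.uint8))
a0=np.radians(105.7+150)
for L in (1.05,1.2): print(L,(proj(W,[581.9+70*np.cos(a0+L),-44.8+70*np.sin(a0+L),126])[0]-[x0,y0])*k)
```

```text
[ 678.52930471 -141.40834857  236.13474881] [-1.79947922e+02  6.35686518e-02 -1.71455352e+02] 26.125 [ 0.06703989 -1.36746957 -0.76762359]
246 30
1.05 [209.32870451 380.70831844]
1.2 [229.492972   404.99147351]
```

View pics/w7v.png

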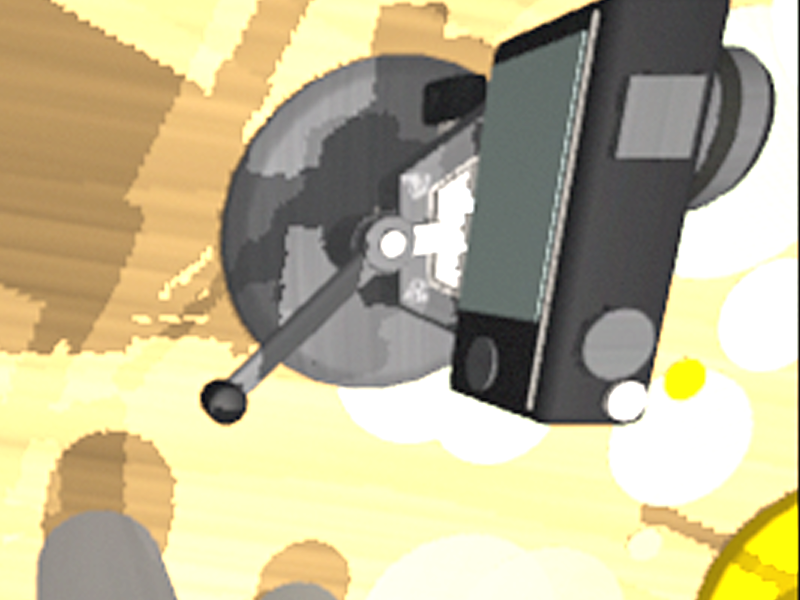

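The post is at (223,401), close to the shut prediction (229,405) and well past the 1.05 rad point. The white tongue lies over the plate, the camera stands home, and the arm is clear of everything.

```bash
python3 -c "
from plant import *
print(close_job())"
```

```text
the job is handed in; nothing more can be done
None
```

The camera is home in the stand with its lens towards the painting, the lever is shut over the plate and the arm is clear; I handed the job in at about 26 s, but no verdict came back.

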